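# Run the locked carriage up to the end stop

### The arm

A 6-joint arm with a two-finger parallel gripper is mounted at the origin on a cart in front of the work surface, level with it; the furniture and walls round the work are solid. World frame = base frame: x ahead of the robot, y to its left, z up, the work surface at z = 0. Lengths are in m, angles in rad, forces in N, time in s.
With the tool pointing down it reaches from about 0.3 to 0.775 m from the base axis. Payload 14.6 kg.
Tool frame: the origin (TCP) lies at the very end of the fingers, on their centre line; the grasp point (between the pads) lies 19 mm behind it (arm.pinch_z is the distance from the TCP to the grasp point, in m); z points along the fingers, y is the line along which they close (so a half turn about z gives the same grasp; the last joint's range is limited). The gripper opens to 85 mm and grips with 20 to 120 N. Pads are 22 mm wide; open, the fingers measure 114 mm over their backs; the gripper's body (76 mm by 85 mm) begins 54 mm behind the grasp point. The pads swing forward as they close: fully open they stand 13 mm farther back than shut.
Start: joints at [-0.067, 0.3, 1.521, -0, 1.321, -0.067], TCP at [0.55, -0, 0.202] pointing down, gripper open.
Joint ranges: [-3.03, 3.03], [-0.79, 2.21], [0.23, 2.52], [-1.04, 4.18], [0, 3.07], [-2.55, 2.55]. Speed limits (rad/s): [2.22, 2.22, 2.57, 3.14, 3.14, 3.14].

### API

Orientations are given as a rotation vector (axis times angle).
In Python, from rig import arm gives the robot as it stands.
- The arm moves only by the tool step_arm, never from a script. Its argument "motion" is a list of rows, each an object with "grip": the opening, from 0 (shut) to 1 (fully open); "travel": the shift along the tool's x, y, z in units of 2.5 cm (1.0 is 2.5 cm), a list of three; "yaw": the turn about the tool's z in units of 6 degrees (1.0 is 6 degrees). In form: [{"grip": grip, "travel": [dx, dy, dz], "yaw": yaw}, ...]. A call has 1 to 5 rows; each row shifts and turns the commanded pose from where the row before left it, along the tool's axes as they then stand; what a row does not reach is not made up. A row lasts 1/10 s, in which the tool goes at most 50 mm and 8.59 degrees, less where a joint would pass 70% of its speed; a pose out of reach is approached as far as the arm can. A call with a number of a shift or a turn outside -1 to 1 is refused whole. A call with a gripper value outside its range is refused whole. The fingers move at their own pace and stop on an object; "grip_force" is the grip in N (left out, the last holds). Time passes only in rows, so rows that do not move let the fingers close. It gives the time, the measured TCP pose, the force, the opening and the grip force at its end, in the units of the state.
- arm.observe(): the state, without advancing time (a new reading comes with each control period).
- arm.snapshot(name): name is "scene" or "side" or "wrist"; returns a dict with "frame" (420x560x3 uint8, blue, green, red), "fovy" (degrees; the focal length in pixels is half the picture's height over the tangent of half this angle, whatever the lens; pixels are square), "cx", "cy" (the principal point, pixels), "camera_from_world" (4x4, takes a point from world to camera coordinates); the wrist camera has in their place "tool_from_camera" (4x4, takes a point from camera to tool coordinates, whose origin is the TCP and whose axes are the flange's). Camera axes: x right, y up, looking along -z (the intrinsics and any distortion apply to the point x, -y, -z); pixel columns grow to the right and rows downward; lengths in m; the calibration is good to about 2 mm. A picture is of the moment at which its call begins: read the wrist's pose just before it. There is no depth.
- arm.close_job(): hands the job in; it is judged then, once.
The state is a dict: "time_s": time; "qpos": joint angles; "joint_vel": joint speeds; "joint_torque": joint torques, N m; "position": TCP position; "ee_rot": TCP orientation; "force": force on the tool from outside, world axes, zero at the start; "ft_torque": the same for the moment, N m; "opening": finger opening in m; "gripper_force": force on a finger pad.
Only numpy, scipy, OpenCV 4.12 (cv2) and the standard library are available. Lean on these libraries where they do the work, as an engineer would, in place of code of your own. Each camera call takes 0.05 s, during which the arm holds its last target. There are 200 camera calls.

### The job

Press the round lock button on top of the rail carriage with the fingertips and keep it held down while you slide the carriage along the rail until it rests against the end stop (the tall upright block with rubber buffers, not the low saddle clamp). Then let the button spring back up, so that the carriage is locked there, and move clear. Only press and push: do not grip or lift anything, do not force the carriage while it is locked or let the button up on the way, and leave the things lying around the rail where they are.

Things in the scene. Friction and masses are not known exactly. Their poses are not given: they have to be found in the camera images.
- rail: Slotted aluminium measuring rail fixed on the bench, 436 mm long, 50 mm wide, its top 28 mm above the bench. Origin at the middle of its length, on its centre line, on the bench. Its y axis runs along the rail, x across it, z up.
- carriage (a joint): Position (m) of the grey carriage along the rail's y axis, 0 at mid length; it starts between -0.025 and 0.025. The carriage is captive on the rail, 80 mm across it and 70 mm long along it, its flat deck 46 mm above the bench. Unlocked it slides with about 1.2 N of friction; locked, a toothed catch under it (6 mm pitch) gives at most 6 mm of play, then holds over 25 N.
- carriage_mid (a point): Middle of the carriage's deck, 46 mm above the bench, straight under the button's centre. At each end of the deck stands a cross rib (46 mm wide, 8 mm thick, top 62 mm above the bench); their inner faces are 27 mm from the button's centre along the rail, so fingertips on the button fit between them and may push on a rib.
- button_top (a point): Centre of the top face of the lock button: a plain round steel button, 34 mm across, in the middle of the carriage's deck, its top 10 mm above the deck (56 mm above the bench) when up. It moves along with the carriage.
- button (a joint): How far the lock button is pressed down (m): 0 up (locked), 0.008 fully down. It springs back when released. The lock lets go at about 0.0045. The force starts at about 1 N, steps to about 4 N on the way, is about 5 N at 0.005 and 6 N fully down.
- stop: End stop fixed on the rail, 120 to 155 mm from its middle, towards either end: upright grey block, 74 mm across, 30 mm long, top 60 mm above the bench (two screw heads 4 mm higher), a round rubber buffer 5 mm thick on both faces. Origin on the rail's centre line at its middle, on the bench; the carriage rests against it when their centres are 55 mm apart.
- saddle: Low saddle clamp fixed on the rail on the other side of the carriage: 74 mm across, 50 mm long, only 38 mm high, one screw head on top. Not the end stop. Origin on the rail's centre line, on the bench.
- dowel: Short light wooden dowel, 16x110x15 mm, lying near the rail's front side. Loose; leave alone. Origin under its centre.
- beech: Small wood offcut, 40x90x30 mm, lying near the rail's front side. Loose; leave alone. Origin under its centre.
- pencil: Flat carpenter's pencil, 14x166x8 mm, lying near the rail's far side. Loose; leave alone. Origin under its centre.
- offcut: Small dark wood offcut, 35x100x19 mm, lying near the rail's far side. Loose; leave alone. Origin under its centre.
- sanding: Sanding block, 61x114x35 mm, at the left of the bench. Loose; leave alone. Origin under its centre.
- tape_rule: Pocket tape measure, 38x80x66 mm, at the left of the bench. Loose; leave alone. Origin under its centre.
- glue: Upright glue bottle, 186 mm tall, 59 mm across, at the left. Loose; leave alone. Origin under its centre.
- can: Open tin can, 65 mm across, 90 mm tall, at the right. Loose; leave alone. Origin under its centre.

How it is judged:
By the outcome, as a careful person would: the job done as asked, in the order asked, and still so for the second after the job is handed in, with the robot touching nothing.
It also fails if it takes over 35 s, if anything falls off the work surface, if the arm or the gripper's body presses on something with over 40 N, if the wrist force passes 120 N, or if a joint passes its speed limit or range.

## Working session

There is one attempt and no reset: what is moved stays moved. The work goes in short steps, Python scripts to look and compute and a tool call to move; the robot and the scene stay as the last step left them, time stands still between calls to the robot, and variables do not carry over. Pictures are saved under pics/ and viewed, at most 10 in all, crops included, and the job is handed in when it is done.

Besides the shell and the picture viewer there is one more tool, called in YAML: its name, and indented under it one key for each argument. step_arm: Moves the arm, as the interface text tells. Shifts and turns lie within -1 to 1; 1 stands for 2.5 cm of shift or 6 degrees of turn. Its arguments: {"type":"object","properties":{"motion":{"type":"array"},"grip_force":{"type":"number"}},"required":["motion"]}

```bash
mkdir -p pics && cat > h.py <<'E'
import numpy as np, cv2
from scipy.spatial.transform import Rotation as R
from rig import arm
def snap(n,f):
    o=arm.observe(); s=arm.snapshot(n); cv2.imwrite(f'pics/{f}.png',s['frame'])
    T=np.eye(4);T[:3,:3]=R.from_rotvec(o['ee_rot']).as_matrix();T[:3,3]=o['position']
    s['W']=T@s['tool_from_camera'] if n=='wrist' else np.linalg.inv(s['camera_from_world'])
    np.savez(f'pics/{f}.npz',W=s['W'],fovy=s['fovy'],cx=s['cx'],cy=s['cy'])
    print(n,[k for k in s if k!='frame'],s['fovy'],s.get('dist'))
def px(f,u,v,z):
    d=np.load(f'pics/{f}.npz');F=210/np.tan(np.radians(d['fovy'])/2);W=d['W']
    r=W[:3,:3]@np.array([(u-d['cx'])/F,-(v-d['cy'])/F,-1]);c=W[:3,3]
    return np.round(c+r*(z-c[2])/r[2],4)
E
python3 -c "
from h import *
snap('scene','s1');snap('wrist','w1');o=arm.observe();print(o['time_s'],o['position'],R.from_rotvec(o['ee_rot']).as_matrix().round(3),o['opening'])
cv2.imwrite('pics/a1.png',cv2.resize(cv2.imread('pics/s1.png'),(800,600)));cv2.imwrite('pics/b1.png',cv2.resize(cv2.imread('pics/w1.png'),(800,600)))"
```

```text
scene ['fovy', 'cx', 'cy', 'camera_from_world', 'W'] 45.550299120410024 None
wrist ['fovy', 'cx', 'cy', 'tool_from_camera', 'W'] 62.65543670095454 None
0.1 [5.49745603e-01 2.82627079e-05 2.01470172e-01] [[-0.     1.    -0.001]
 [ 1.     0.     0.   ]
 [ 0.    -0.001 -1.   ]] 0.08546949877508637
```

View pics/a1.png

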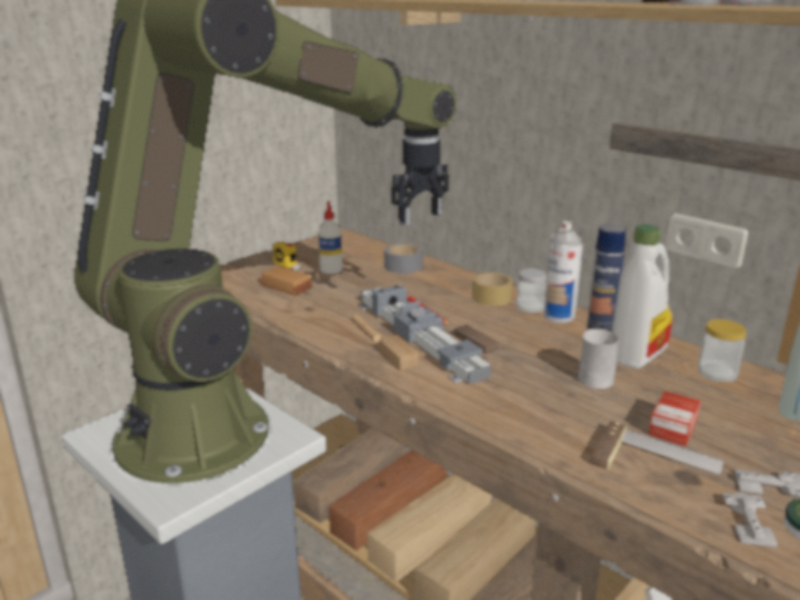

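View pics/b1.png

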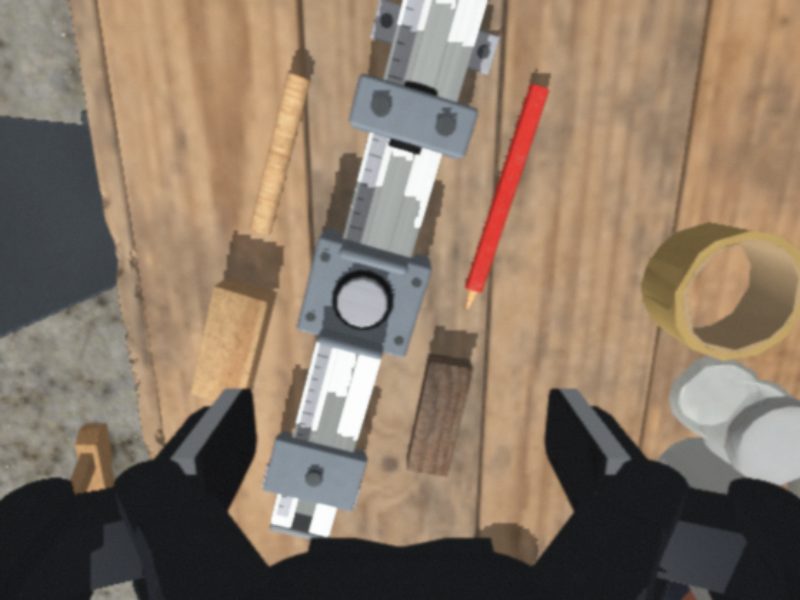

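The wrist view shows the button at about (362,300) in the enlarged picture. The stop's screws are at (381,103) and (446,122), towards +y. The saddle's screw is at (314,475).

```bash
python3 -c "
from h import *
k=.7
b=px('w1',362*k,300*k,.056);s1=px('w1',381*k,103*k,.064);s2=px('w1',446*k,122*k,.064);sd=px('w1',314*k,475*k,.041)
s=(s1+s2)/2
print(b,s,sd,np.linalg.norm(s2-s1))
d=s-sd;print('rail dir deg from y',np.degrees(np.arctan2(d[0],d[1])),'dist stop-b',np.linalg.norm((s-b)[:2]),np.degrees(np.arctan2(*(s-b)[:2])))
# button diameter, deck corners
print(px('w1',336*k,300*k,.056)-px('w1',388*k,300*k,.056))
print([px('w1',u*k,v*k,.046) for u,v in((329,232),(431,262),(403,356),(299,328))])
print([px('w1',u*k,v*k,.0) for u,v in((270,527),(332,537))])
"
```

```text
[ 0.5256 -0.0181  0.056 ] [0.5591 0.0984 0.064 ] [ 0.4837 -0.1648  0.041 ] 0.03959040287746515
rail dir deg from y 15.985639769138361 dist stop-b 0.1212208727901264 16.042782401211795
[-0.0348  0.      0.    ]
[array([0.504 , 0.0259, 0.046 ]), array([0.5719, 0.0057, 0.046 ]), array([ 0.5532, -0.0625,  0.046 ]), array([ 0.4802, -0.0414,  0.046 ])]
[array([ 0.4325, -0.2491,  0.    ]), array([ 0.4885, -0.2601,  0.    ])]
```

step_arm:
  motion:
    - {"grip": 0,"travel": [-0.72,-0.96,0],"yaw": 0}
    - {"grip": 0,"travel": [0,0,0.6],"yaw": 0.9}
    - {"grip": 0,"travel": [0,0,0.8],"yaw": 0.9}
    - {"grip": 0,"travel": [0,0,0.8],"yaw": 0.87}
    - {"grip": 0,"travel": [0,0,0.8],"yaw": 0}
  grip_force: 20

```text
time_s: 0.6
position: [0.5257, -0.018, 0.126]
ee_rot: [-2.512, -1.886, 0.0]
force: [0.7, 0.3, 0.8]
opening: 0.0121
gripper_force: 0.0
```

step_arm:
  motion:
    - {"grip": 0,"travel": [0,0,0.4],"yaw": 0}
    - {"grip": 0,"travel": [0,0,0.2],"yaw": 0}
    - {"grip": 0,"travel": [0,0,0],"yaw": 0}
    - {"grip": 0,"travel": [0,0,0],"yaw": 0}
    - {"grip": 0,"travel": [0,0,0],"yaw": 0}

```text
time_s: 1.1
position: [0.5264, -0.018, 0.1128]
ee_rot: [2.509, 1.89, 0.002]
force: [0.1, 0.3, 0.3]
opening: 0.0002
gripper_force: 0.0
```

```bash
python3 -c "
from h import *
snap('wrist','w2');o=arm.observe();print(o['time_s'],o['position'],R.from_rotvec(o['ee_rot']).as_matrix().round(3).tolist(),o['opening'],o['force'])
cv2.imwrite('pics/b2.png',cv2.resize(cv2.imread('pics/w2.png'),(800,600)))"
```

```text
wrist ['fovy', 'cx', 'cy', 'tool_from_camera', 'W'] 62.65543670095454 None
1.15 [ 0.5263086  -0.0180492   0.11266207] [[0.276, 0.961, 0.001], [0.961, -0.276, -0.0], [0.0, 0.001, -1.0]] -5.437517944545651e-06 [ 1.42065766 -0.49685192  0.325225  ]
```

View pics/b2.png

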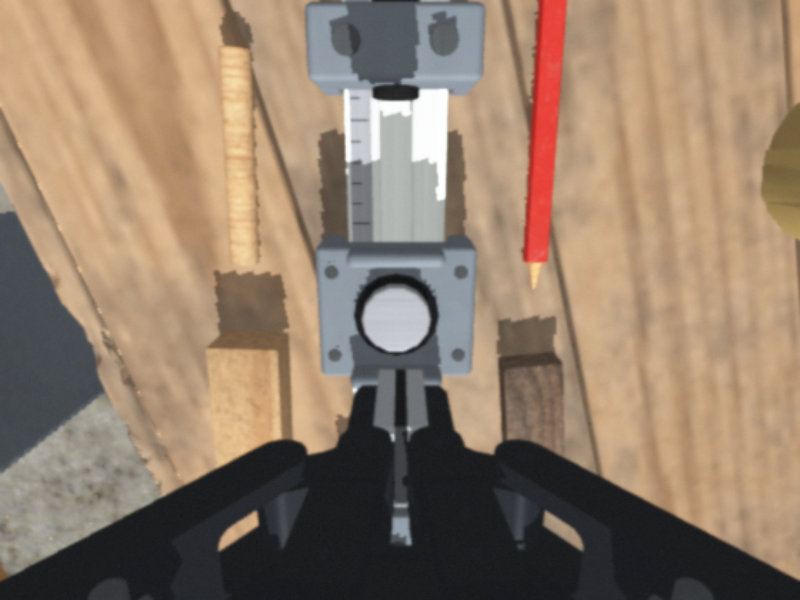

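The rail now runs vertically in the picture, so the yaw is right. The button is at (396,318) and the stop's screws are at (345,38) and (444,38).

```bash
python3 -c "
from h import *
k=.7
b=px('w2',396*k,318*k,.056);s=(px('w2',345*k,38*k,.064)+px('w2',444*k,38*k,.064))/2
print(b,s,np.linalg.norm((s-b)[:2]),np.degrees(np.arctan2(*(s-b)[:2])))
print('diam',px('w2',358*k,318*k,.056)-px('w2',434*k,318*k,.056))
T=R.from_rotvec(arm.observe()['ee_rot']).as_matrix();print(T.T@(b-arm.observe()['position'])/.025)
"
```

```text
[ 0.5256 -0.0193  0.056 ] [0.5587 0.0969 0.064 ] 0.12082239030908137 15.899798996429631
diam [-0.0356  0.0102  0.    ]
[-0.05631341 -0.0159132   2.26645686]
```

step_arm:
  motion:
    - {"grip": 0,"travel": [0,0,0.7],"yaw": 0}
    - {"grip": 0,"travel": [0,0,0.7],"yaw": 0}
    - {"grip": 0,"travel": [0,0,0.4],"yaw": 0}
    - {"grip": 0,"travel": [0,0,0.25],"yaw": 0}
    - {"grip": 0,"travel": [0,0,0],"yaw": 0}

```text
time_s: 1.65
position: [0.5259, -0.018, 0.0604]
ee_rot: [-2.509, -1.89, 0.001]
force: [-0.3, -0.5, 0.5]
opening: -0.0003
gripper_force: 0.0
```

step_arm:
  motion:
    - {"grip": 0,"travel": [0,0,0.1],"yaw": 0}
    - {"grip": 0,"travel": [0,0,0.1],"yaw": 0}
    - {"grip": 0,"travel": [0,0,0],"yaw": 0}
    - {"grip": 0,"travel": [0,0,0],"yaw": 0}

```text
time_s: 2.05
position: [0.5261, -0.018, 0.0559]
ee_rot: [2.509, 1.89, 0.0]
force: [0.4, -0.3, 0.1]
opening: 0.0004
gripper_force: 0.0
```

step_arm:
  motion:
    - {"grip": 0,"travel": [0,0,0.08],"yaw": 0}
    - {"grip": 0,"travel": [0,0,0.08],"yaw": 0}
    - {"grip": 0,"travel": [0,0,0],"yaw": 0}

```text
time_s: 2.35
position: [0.5258, -0.018, 0.0514]
ee_rot: [-2.509, -1.89, 0.001]
force: [-0.7, 0.5, 0.3]
opening: -0.0002
gripper_force: 0.0
```

step_arm:
  motion:
    - {"grip": 0,"travel": [0,0,0.06],"yaw": 0}
    - {"grip": 0,"travel": [0,0,0.05],"yaw": 0}
    - {"grip": 0,"travel": [0,0,0],"yaw": 0}

```text
time_s: 2.65
position: [0.5259, -0.018, 0.0488]
ee_rot: [-2.509, -1.89, 0.0]
force: [0.4, 0.7, -0.4]
opening: -0.0003
gripper_force: 0.0
```

No press force shows yet, so I'll look before going on.

```bash
python3 -c "
from h import *
snap('side','d3');snap('wrist','w3');o=arm.observe();print(o['time_s'],o['position'],o['force'],o['ft_torque'],o['joint_torque'])
d=np.load('pics/d3.npz');F=210/np.tan(np.radians(d['fovy'])/2)
def pj(p):
  c=np.linalg.inv(d['W'])@np.r_[p,1];return d['cx']-F*c[0]/c[2], d['cy']+F*c[1]/c[2]
u,v=map(int,pj(o['position']));print('tcp px',u,v)
im=cv2.imread('pics/d3.png')
x0=max(0,min(u-70,420));y0=max(0,min(v-60,315))
a=cv2.resize(im[y0:y0+105,x0:x0+140],(800,600),interpolation=2);cv2.imwrite('pics/e3.png',a);print(x0,y0,u-x0,v-y0, 'px/m',pj(o['position']+[0,0,.01]))
cv2.imwrite('pics/f3.png',cv2.resize(cv2.imread('pics/w3.png'),(800,600)))"
```

```text
side ['fovy', 'cx', 'cy', 'camera_from_world', 'W'] 54.819290347932835 None
wrist ['fovy', 'cx', 'cy', 'tool_from_camera', 'W'] 62.65543670095454 None
2.75 [ 0.52598662 -0.01799047  0.04897915] [-0.3377003  -0.3247878  -0.23131767] [ 0.01024054 -0.01314535 -0.05242642] [-9.70814399e-04 -5.52106011e+01 -2.96981943e+01 -3.29386114e-05
 -6.92725880e-03 -1.30412891e-04]
tcp px 293 224
223 164 70 60 px/m (np.float64(293.612758318984), np.float64(221.91754386646465))
```

View pics/e3.png

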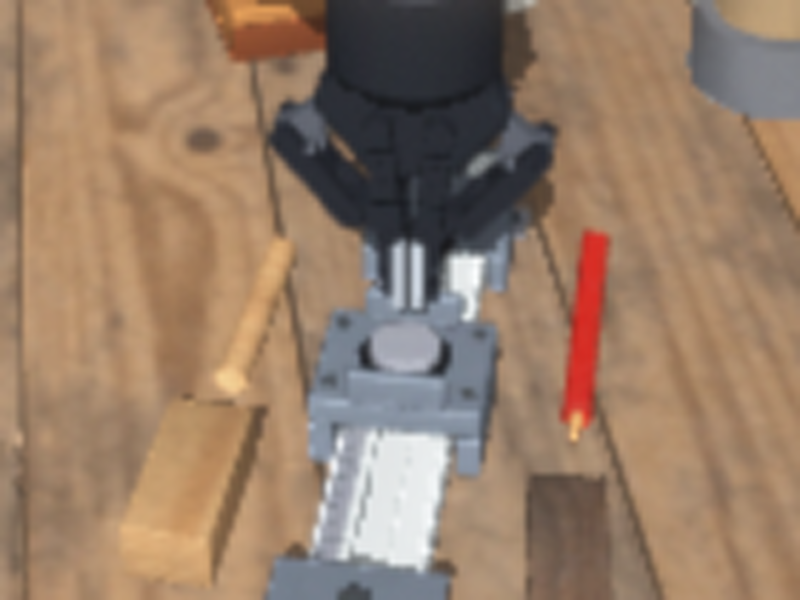

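View pics/f3.png

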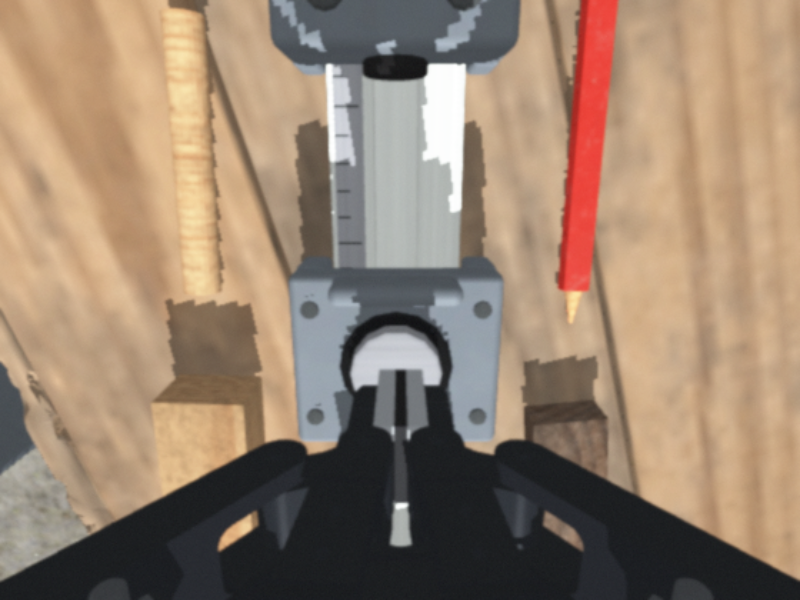

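The fingertips look short of the button in both views: the side view shows them at crop pixel (408,308), but the TCP projects to (400,343). I'll triangulate the tip.

```bash
python3 -c "
from h import *
k=.7
o=arm.observe();p=o['position'];Rm=R.from_rotvec(o['ee_rot']).as_matrix()
def ray(f,u,v):
    a=px(f,u,v,0.3) if f=='x' else None
    d=np.load(f'pics/{f}.npz');F=210/np.tan(np.radians(d['fovy'])/2)
    r=d['W'][:3,:3]@np.array([(u-d['cx'])/F,-(v-d['cy'])/F,-1]);return d['W'][:3,3],r/np.linalg.norm(r)
def proj(f,q):
    d=np.load(f'pics/{f}.npz');F=210/np.tan(np.radians(d['fovy'])/2);c=np.linalg.inv(d['W'])@np.r_[q,1];return d['cx']-F*c[0]/c[2], d['cy']+F*c[1]/c[2]
for h in(0,.01,.02,.03): 
  q=p-Rm[:,2]*h; print(h,'wrist',np.array(proj('w3',q))/k,'side crop',(np.array(proj('d3',q))-[223,164])*40/7)
for e in(.011,-.011):
  q=p+Rm[:,0]*e;print('edge',e,np.array(proj('w3',q))/k,(np.array(proj('d3',q))-[223,164])*40/7)
c1,r1=ray('w3',401*k,371*k);c2,r2=ray('d3',223+408*7/40,164+308*7/40)
A=np.c_[r1,-r2];t=np.linalg.lstsq(A,c2-c1,rcond=None)[0];x=c1+r1*t[0];y=c2+r2*t[1];print(x,y,Rm.T@(x-p))
print('button up/down side: ',px('d3',223+405*7/40,164+345*7/40,.056),px('w3',396*k,372*k,.056),px('w3',396*k,372*k,.05))
print('cam',np.load('pics/w3.npz')['W'][:3,3],np.load('pics/d3.npz')['W'][:3,3])
"
```

```text
0 wrist [396.25424794 361.07041527] side crop [403.25532444 348.06725407]
0.01 wrist [396.03767138 372.1153609 ] side crop [403.50203433 330.95743334]
0.02 wrist [395.79605991 384.43703406] side crop [403.75145734 313.65945238]
0.03 wrist [395.52480643 398.27038701] side crop [404.00363847 296.17019019]
edge 0.011 [396.18287572 333.46008751] [406.50864476 333.58323323]
edge -0.011 [396.32324635 387.76243695] [399.94762419 362.79337837]
[ 0.52899816 -0.01384395  0.06876717] [ 0.52855922 -0.0137623   0.06878554] [ 0.00481649  0.00174998 -0.01978807]
button up/down side:  [ 0.5258 -0.0246  0.056 ] [ 0.5256 -0.0192  0.056 ] [ 0.5248 -0.0218  0.05  ]
cam [0.54750429 0.05152781 0.22040839] [ 0.40020351 -0.84836393  0.71181958]
```

step_arm:
  motion:
    - {"grip": 0,"travel": [0,0,0.1],"yaw": 0}
    - {"grip": 0,"travel": [0,0,0.1],"yaw": 0}
    - {"grip": 0,"travel": [0,0,0],"yaw": 0}

```text
time_s: 3.05
position: [0.5258, -0.018, 0.0435]
ee_rot: [-2.509, -1.89, 0.001]
force: [0.8, 0.6, -0.1]
opening: -0.0001
gripper_force: 0.0
```

step_arm:
  motion:
    - {"grip": 0,"travel": [0,0,0.1],"yaw": 0}
    - {"grip": 0,"travel": [0,0,0],"yaw": 0}

```text
time_s: 3.25
position: [0.5258, -0.018, 0.0412]
ee_rot: [-2.509, -1.89, 0.001]
force: [-0.1, 0.0, 0.0]
opening: 0.0003
gripper_force: 0.0
```

step_arm:
  motion:
    - {"grip": 0,"travel": [0,0,0.1],"yaw": 0}
    - {"grip": 0,"travel": [0,0,0],"yaw": 0}

```text
time_s: 3.45
position: [0.5258, -0.018, 0.0387]
ee_rot: [-2.509, -1.89, 0.001]
force: [-0.5, -0.3, 0.1]
opening: -0.0002
gripper_force: 0.0
```

step_arm:
  motion:
    - {"grip": 0,"travel": [0,0,0.1],"yaw": 0}
    - {"grip": 0,"travel": [0,0,0],"yaw": 0}

```text
time_s: 3.65
position: [0.5258, -0.018, 0.0362]
ee_rot: [-2.509, -1.89, 0.0]
force: [-1.3, 0.1, 0.2]
opening: -0.0001
gripper_force: 0.0
```

step_arm:
  motion:
    - {"grip": 0,"travel": [0,0,0.08],"yaw": 0}
    - {"grip": 0,"travel": [0,0,0],"yaw": 0}

```text
time_s: 3.85
position: [0.5259, -0.018, 0.0343]
ee_rot: [-2.509, -1.89, 0.0]
force: [0.1, -0.3, 0.0]
opening: 0.0001
gripper_force: 0.0
```

step_arm:
  motion:
    - {"grip": 0,"travel": [0,0,0.08],"yaw": 0}
    - {"grip": 0,"travel": [0,0,0],"yaw": 0}

```text
time_s: 4.05
position: [0.5259, -0.018, 0.0322]
ee_rot: [-2.509, -1.89, 0.0]
force: [0.1, 0.0, 0.1]
opening: 0.0002
gripper_force: 0.0
```

Still no force, so I'll look again with both views side by side.

```bash
python3 -c "
from h import *
snap('side','d4');snap('wrist','w4');o=arm.observe();print(o['position'],o['force'],o['joint_torque'])
a=cv2.resize(cv2.imread('pics/d4.png')[194:254,258:328],(400,343),interpolation=2)
b=cv2.resize(cv2.imread('pics/w4.png')[170:290,210:350],(400,343),interpolation=2)
cv2.imwrite('pics/g4.png',np.hstack([a,b]))"
```

```text
side ['fovy', 'cx', 'cy', 'camera_from_world', 'W'] 54.819290347932835 None
wrist ['fovy', 'cx', 'cy', 'tool_from_camera', 'W'] 62.65543670095454 None
[ 0.52597159 -0.01800712  0.03241869] [ 0.78861259 -0.82126745  0.50338105] [-1.55526268e-03 -5.57879591e+01 -2.88382691e+01 -1.38341416e-04
 -1.04810024e-02 -9.67413575e-05]
```

View pics/g4.png

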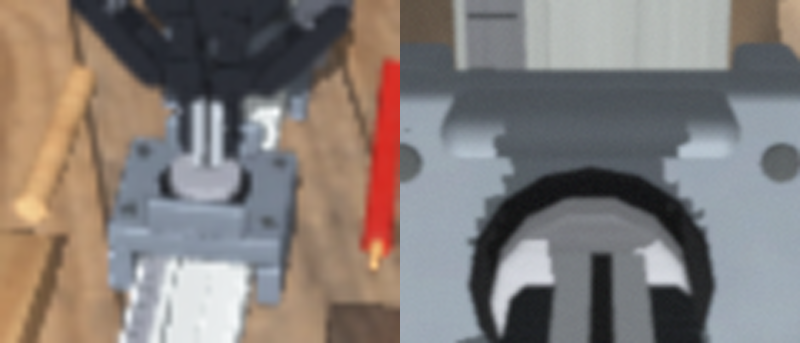

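The tips are now just above the button, at about (208,165) in the left half, and the button is still up. I'll continue in small steps.

step_arm:
  motion:
    - {"grip": 0,"travel": [0,0,0.08],"yaw": 0}
    - {"grip": 0,"travel": [0,0,0],"yaw": 0}

```text
time_s: 4.35
position: [0.5259, -0.018, 0.0302]
ee_rot: [-2.509, -1.89, 0.0]
force: [-0.7, 0.7, 0.9]
opening: 0.0001
gripper_force: 0.0
```

step_arm:
  motion:
    - {"grip": 0,"travel": [0,0,0.06],"yaw": 0}
    - {"grip": 0,"travel": [0,0,0],"yaw": 0}

```text
time_s: 4.55
position: [0.5259, -0.018, 0.0288]
ee_rot: [-2.509, -1.89, 0.0]
force: [-0.5, 0.6, -0.7]
opening: 0.0001
gripper_force: 0.0
```

step_arm:
  motion:
    - {"grip": 0,"travel": [0,0,0.06],"yaw": 0}
    - {"grip": 0,"travel": [0,0,0],"yaw": 0}

```text
time_s: 4.75
position: [0.5259, -0.018, 0.0273]
ee_rot: [-2.509, -1.89, 0.0]
force: [-0.1, 0.0, 0.6]
opening: 0.0001
gripper_force: 0.0
```

step_arm:
  motion:
    - {"grip": 0,"travel": [0,0,0.06],"yaw": 0}
    - {"grip": 0,"travel": [0,0,0],"yaw": 0}

```text
time_s: 4.95
position: [0.526, -0.018, 0.0259]
ee_rot: [-2.509, -1.89, 0.0]
force: [1.1, 0.4, 0.5]
opening: 0.0002
gripper_force: 0.4
```

step_arm:
  motion:
    - {"grip": 0,"travel": [0,0,0.06],"yaw": 0}
    - {"grip": 0,"travel": [0,0,0],"yaw": 0}

```text
time_s: 5.15
position: [0.526, -0.018, 0.0244]
ee_rot: [2.509, 1.89, 0.0]
force: [0.5, 0.4, 0.7]
opening: 0.0002
gripper_force: 0.5
```

```bash
python3 -c "
from h import *
snap('side','d5');snap('wrist','w5');o=arm.observe();print(o['position'],o['force'],o['joint_torque'])
a=cv2.resize(cv2.imread('pics/d5.png')[194:254,258:328],(400,343),interpolation=2)
b=cv2.resize(cv2.imread('pics/w5.png')[170:290,210:350],(400,343),interpolation=2)
cv2.imwrite('pics/g5.png',np.hstack([a,b]))"
```

```text
side ['fovy', 'cx', 'cy', 'camera_from_world', 'W'] 54.819290347932835 None
wrist ['fovy', 'cx', 'cy', 'tool_from_camera', 'W'] 62.65543670095454 None
[ 0.52603364 -0.01799986  0.02449694] [ 0.10805152 -0.43182764  0.19927388] [-5.03931718e-03 -5.56141627e+01 -2.81133556e+01 -2.03561700e-03
 -1.29968121e-03  1.38275168e-04]
```

View pics/g5.png

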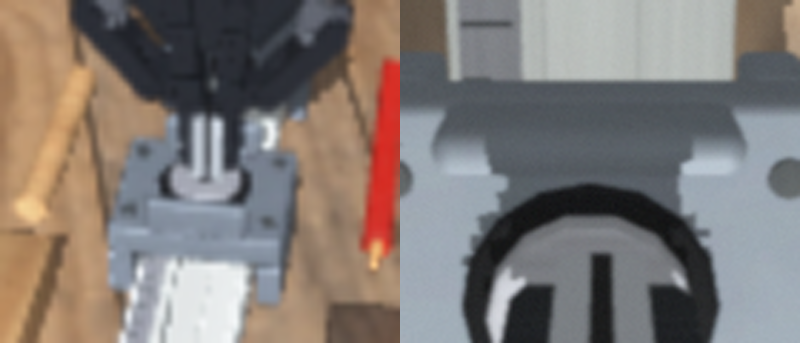

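The pad force rose from 0 to 0.5 N, so contact began at a TCP height of about 0.0265. I'll press on until the force reads 5 to 6 N.

step_arm:
  motion:
    - {"grip": 0,"travel": [0,0,0.07],"yaw": 0}
    - {"grip": 0,"travel": [0,0,0],"yaw": 0}

```text
time_s: 5.45
position: [0.526, -0.018, 0.0226]
ee_rot: [2.509, 1.89, 0.0]
force: [0.5, 1.1, 1.8]
opening: 0.0003
gripper_force: 0.6
```

step_arm:
  motion:
    - {"grip": 0,"travel": [0,0,0.06],"yaw": 0}
    - {"grip": 0,"travel": [0,0,0],"yaw": 0}

```text
time_s: 5.65
position: [0.5261, -0.018, 0.0213]
ee_rot: [2.509, 1.89, 0.0]
force: [-0.7, 0.2, 4.5]
opening: -0.0002
gripper_force: 2.2
```

step_arm:
  motion:
    - {"grip": 0,"travel": [0,0,0.06],"yaw": 0}
    - {"grip": 0,"travel": [0,0,0],"yaw": 0}

```text
time_s: 5.85
position: [0.5261, -0.018, 0.0197]
ee_rot: [2.509, 1.89, 0.0]
force: [-0.5, -0.7, 5.2]
opening: 0.0003
gripper_force: 2.5
```

step_arm:
  motion:
    - {"grip": 0,"travel": [0,0,0.03],"yaw": 0}
    - {"grip": 0,"travel": [0,0,0],"yaw": 0}

```text
time_s: 6.05
position: [0.5261, -0.018, 0.019]
ee_rot: [2.509, 1.89, 0.0]
force: [-0.6, -0.3, 5.5]
opening: -0.0002
gripper_force: 2.6
```

step_arm:
  motion:
    - {"grip": 0,"travel": [0.05,0,0],"yaw": 0}
    - {"grip": 0,"travel": [0.1,0,0],"yaw": 0}
    - {"grip": 0,"travel": [0.1,0,0],"yaw": 0}
    - {"grip": 0,"travel": [0.1,0,0],"yaw": 0}
    - {"grip": 0,"travel": [0.1,0,0],"yaw": 0}

```text
time_s: 6.55
position: [0.5292, -0.0072, 0.0191]
ee_rot: [2.509, 1.89, -0.0]
force: [-1.6, -1.3, 5.4]
opening: -0.0002
gripper_force: 2.6
```

```bash
python3 -c "
from h import *
snap('wrist','w6');o=arm.observe();print(o['position'],o['force'],o['gripper_force'])
b=cv2.resize(cv2.imread('pics/w6.png'),(800,600));c=cv2.resize(cv2.imread('pics/w5.png'),(800,600))
cv2.imwrite('pics/g6.png',np.hstack([c[:,200:600],b[:,200:600]]))"
```

```text
wrist ['fovy', 'cx', 'cy', 'tool_from_camera', 'W'] 62.65543670095454 None
[ 0.5292842  -0.00691903  0.0191298 ] [-0.79724769  0.03444915  5.82906729] 2.587740831077099
```

View pics/g6.png

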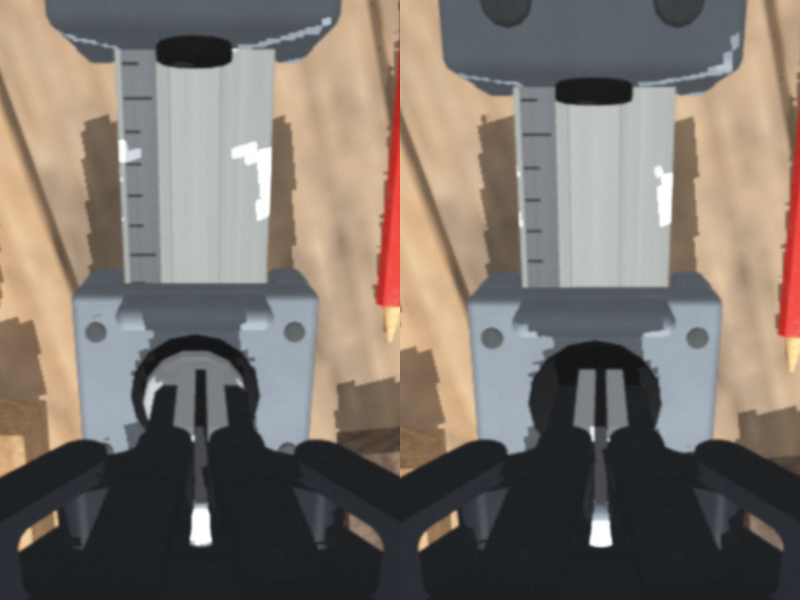

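The carriage is following the fingers and the stop is getting closer, with the button still down. I'll continue.

step_arm:
  motion:
    - {"grip": 0,"travel": [0.12,0,0],"yaw": 0}
    - {"grip": 0,"travel": [0.15,0,0],"yaw": 0}
    - {"grip": 0,"travel": [0.15,0,0],"yaw": 0}
    - {"grip": 0,"travel": [0.15,0,0],"yaw": 0}
    - {"grip": 0,"travel": [0.15,0,0],"yaw": 0}

```text
time_s: 7.1
position: [0.5341, 0.0101, 0.0191]
ee_rot: [2.509, 1.89, -0.0]
force: [-1.4, -0.8, 5.4]
opening: 0.0
gripper_force: 2.6
```

step_arm:
  motion:
    - {"grip": 0,"travel": [0.15,0,0],"yaw": 0}
    - {"grip": 0,"travel": [0.15,0,0],"yaw": 0}
    - {"grip": 0,"travel": [0.15,0,0],"yaw": 0}
    - {"grip": 0,"travel": [0.15,0,0],"yaw": 0}
    - {"grip": 0,"travel": [0.15,0,0],"yaw": 0}

```text
time_s: 7.6
position: [0.5393, 0.0282, 0.0191]
ee_rot: [2.509, 1.89, -0.0]
force: [-0.8, -0.8, 4.6]
opening: 0.0003
gripper_force: 2.6
```

step_arm:
  motion:
    - {"grip": 0,"travel": [0.1,0,0],"yaw": 0}
    - {"grip": 0,"travel": [0.1,0,0],"yaw": 0}
    - {"grip": 0,"travel": [0.08,0,0],"yaw": 0}
    - {"grip": 0,"travel": [0.08,0,0],"yaw": 0}

```text
time_s: 8.0
position: [0.5418, 0.0368, 0.0191]
ee_rot: [2.509, 1.89, -0.0]
force: [-0.9, -1.0, 5.3]
opening: -0.0002
gripper_force: 2.6
```

step_arm:
  motion:
    - {"grip": 0,"travel": [0.07,0,0],"yaw": 0}
    - {"grip": 0,"travel": [0.07,0,0],"yaw": 0}
    - {"grip": 0,"travel": [0.07,0,0],"yaw": 0}
    - {"grip": 0,"travel": [0.07,0,0],"yaw": 0}

```text
time_s: 8.4
position: [0.5437, 0.0434, 0.0191]
ee_rot: [2.509, 1.89, -0.0]
force: [-1.1, -1.7, 4.9]
opening: 0.0004
gripper_force: 2.6
```

step_arm:
  motion:
    - {"grip": 0,"travel": [0.06,0,0],"yaw": 0}
    - {"grip": 0,"travel": [0.04,0,0],"yaw": 0}

```text
time_s: 8.6
position: [0.5444, 0.0459, 0.0191]
ee_rot: [2.509, 1.89, -0.0]
force: [-0.7, -0.6, 5.3]
opening: 0.0001
gripper_force: 2.6
```

step_arm:
  motion:
    - {"grip": 0,"travel": [0.04,0,0],"yaw": 0}
    - {"grip": 0,"travel": [0.04,0,0],"yaw": 0}

```text
time_s: 8.8
position: [0.5449, 0.0475, 0.0191]
ee_rot: [2.509, 1.89, -0.001]
force: [-1.9, -3.9, 6.1]
opening: 0.0001
gripper_force: 2.6
```

```bash
python3 -c "
from h import *
snap('wrist','w7');o=arm.observe();print(o['position'],o['force'],o['gripper_force'])
cv2.imwrite('pics/g7.png',cv2.resize(cv2.imread('pics/w7.png'),(800,600)))"
```

```text
wrist ['fovy', 'cx', 'cy', 'tool_from_camera', 'W'] 62.65543670095454 None
[0.54493288 0.04761493 0.01908007] [-0.64015254 -2.9487641   4.45404912] 2.5893437840568367
```

View pics/g7.png

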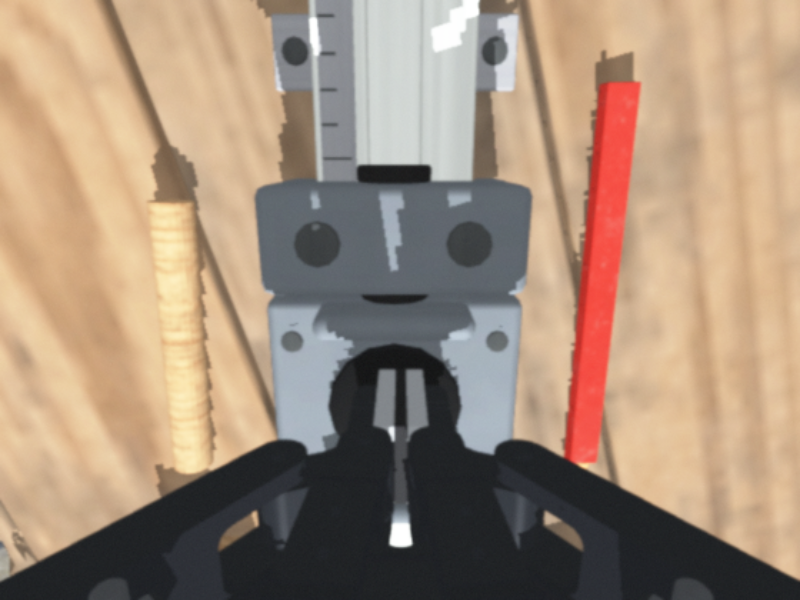

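The buffer at (395,297) touches the carriage and the push force has risen to 3–4 N. One more small nudge will confirm it, and then I lift straight up.

step_arm:
  motion:
    - {"grip": 0,"travel": [0.04,0,0],"yaw": 0}
    - {"grip": 0,"travel": [0,0,0],"yaw": 0}

```text
time_s: 9.05
position: [0.5452, 0.0485, 0.0191]
ee_rot: [2.509, 1.89, -0.0]
force: [-0.9, -3.3, 5.2]
opening: -0.0003
gripper_force: 2.6
```

step_arm:
  motion:
    - {"grip": 0,"travel": [0,0,-0.1],"yaw": 0}
    - {"grip": 0,"travel": [0,0,-0.15],"yaw": 0}
    - {"grip": 0,"travel": [0,0,-0.3],"yaw": 0}
    - {"grip": 0,"travel": [0,0,-0.6],"yaw": 0}
    - {"grip": 0,"travel": [0,0,-0.8],"yaw": 0}

```text
time_s: 9.55
position: [0.5445, 0.049, 0.0678]
ee_rot: [-2.508, -1.89, 0.002]
force: [0.4, -0.1, -0.0]
opening: -0.0002
gripper_force: 0.0
```

step_arm:
  motion:
    - {"grip": 0,"travel": [0,0,-0.8],"yaw": 0}
    - {"grip": 0,"travel": [0,0,-0.8],"yaw": 0}
    - {"grip": 0,"travel": [0,0,-0.6],"yaw": 0}
    - {"grip": 0,"travel": [0,0,0],"yaw": 0}
    - {"grip": 0,"travel": [0,0,0],"yaw": 0}

```text
time_s: 10.05
position: [0.5449, 0.0489, 0.1224]
ee_rot: [-2.509, -1.89, 0.0]
force: [-0.1, 0.5, -0.4]
opening: -0.0
gripper_force: 0.0
```

```bash
python3 -c "
from h import *
snap('wrist','w8');o=arm.observe();print(o['time_s'],o['position'],o['force'])
cv2.imwrite('pics/g8.png',cv2.resize(cv2.imread('pics/w8.png'),(800,600)))"
```

```text
wrist ['fovy', 'cx', 'cy', 'tool_from_camera', 'W'] 62.65543670095454 None
10.1 [0.54472711 0.04888032 0.12192598] [-0.49868531  0.44073368  0.59275569]
```

View pics/g8.png

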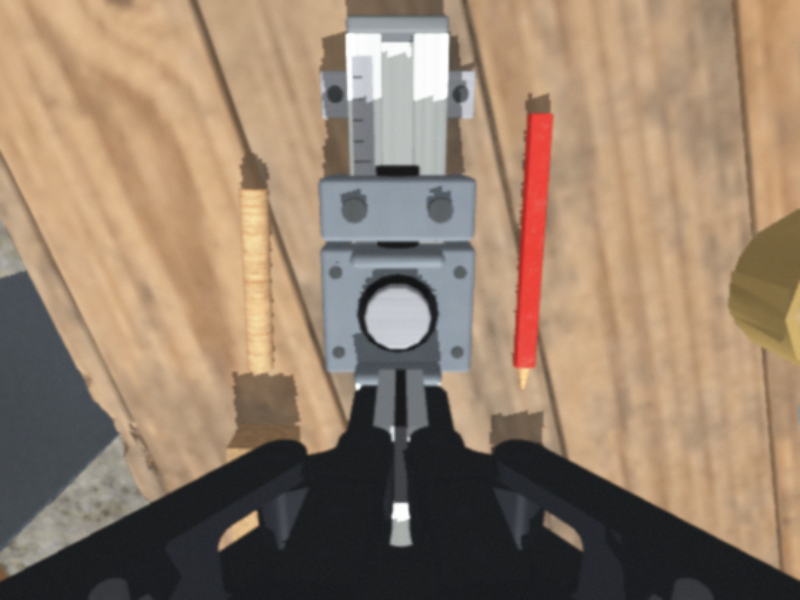

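The button is up at (397,317) and the carriage sits against the buffer. I'll check the centre distance and hand the job in if it matches 55 mm.

```bash
python3 -c "
from h import *
k=.7
b=px('w8',397*k,317*k,.056);s=(px('w8',354*k,208*k,.064)+px('w8',440*k,208*k,.064))/2
d=np.linalg.norm((s-b)[:2]);print(b,s,d)
if d<.058: print(arm.close_job())
"
```

```text
[0.5437 0.045  0.056 ] [0.5591  0.09805 0.064  ] 0.05524004435190109
the job is handed in; nothing more can be done
None
```

The carriage is locked against the end stop (centres measured 55.2 mm apart against the required 55), the button is back up, the arm is clear, and the job was handed in at about 10 s.

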